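# Punch the drill spot on a hanging-rail bracket

## Robot

A 6-joint arm with a two-finger parallel gripper is mounted at the origin on the work surface. World frame = base frame: x ahead of the robot, y to its left, z up, the work surface at z = 0. Lengths are in mm, angles in rad, forces in N, time in s.
With the tool pointing down it reaches from about 350 to 975 mm from the base axis. Payload 7.1 kg.
Tool frame: the origin (TCP) lies between the finger pads; the fingertips stand 8 mm ahead of it and the grasp point (between the pads) lies 11 mm behind it; x points along the fingers, y is the direction in which the jaws open and shut, and the axes are right-handed (so a half turn about x gives the same grasp; the last joint's range is limited). The gripper opens to 88 mm and grips with 3 to 60 N. Pads are 20 mm wide; open, the fingers measure 115 mm over their backs; the gripper's body (75 mm by 178 mm) begins 61 mm behind the grasp point.
Start: joints at [-1.157, 0.423, 1.63, -0, 1.089, -0.019], TCP at [262.149, -567.347, 230.675] pointing down, gripper open.
Joint ranges: [-3, 3], [-0.9, 2.11], [0.09, 2.58], [-1.31, 4.45], [0.11, 2.69], [-2.54, 2.54]. Speed limits (rad/s): [2.39, 2.39, 3.01, 3.14, 3.14, 3.14].

## Interface

Orientations are given as a rotation vector (axis times angle).
In Python, from workcell import ctrl gives the robot as it stands.
- The arm moves only by the tool apply_moves, never from a script. Its argument "increments" is a list of rows, each an object with "gripper": the opening in per cent of the stroke, from 0 (shut) to 100 (fully open); "delta_pos": the shift along the tool's x, y, z in cm, a list of three; "dr": the turn, a rotation vector about the tool's x, y, z in rad, a list of three. In form: [{"gripper": gripper, "delta_pos": [dx, dy, dz], "dr": [ax, ay, az]}, ...]. A call has exactly 5 rows; each row shifts and turns the commanded pose from where the row before left it, along the tool's axes as they then stand; what a row does not reach is not made up. A row lasts 1/12 s, in which the tool goes at most 41.7 mm and 7.16 degrees, less where a joint would pass 70% of its speed; a pose out of reach is approached as far as the arm can. A call with a gripper value outside its range is refused whole. The fingers move at their own pace and stop on an object; the grip force is fixed at half the most. Time passes only in rows, so rows that do not move let the fingers close, or fill a call up. It gives the time, the measured TCP pose, the force and the opening at its end, in the units of the state.
- ctrl.get_obs(): the state, without advancing time (a new reading comes with each control period).
- ctrl.get_image(name): name is "scene" or "top" or "wrist"; returns a dict with "img" (384x512x3 uint8, red, green, blue), "range_z" (384x512 float32, mm along the optical axis (not along the pixel's ray), 0 where there is no reading), "mtx" (3x3 intrinsics, pixels), "rvec" (rotation vector, rad) and "tvec" (3), from world to camera coordinates, as OpenCV has them. Camera axes: x right, y down, z forward; pixel columns grow to the right and rows downward; lengths in mm; the calibration is good to about 2 mm. A picture is of the moment at which its call begins.
- ctrl.close_job(): hands the job in, once; it reports no verdict.
The state is a dict: "t": time; "qpos": joint angles; "qvel": joint speeds; "joint_torque": joint torques, N m; "ee_pos": TCP position; "orientation": TCP orientation; "ft_force": force on the tool from outside, world axes, zero at the start; "moment": the same for the moment, N m; "width": finger opening in mm.
Only numpy, scipy, OpenCV 4.12 (cv2) and the standard library are available. Lean on these libraries where they do the work, as an engineer would, in place of code of your own. Each camera call takes 0.05 s, during which the arm holds its last target. There are 200 camera calls.

## Task

A new bracket for the ham rail lies on the cutting board. Take the automatic centre punch from its stand, set its point inside the small scribed circle on the bracket and press it straight down until its hidden spring snaps, lifting off as soon as it has snapped and not driving on with renewed force. Fire it nowhere else, do not shove the bracket about, leave the other things alone, and put the punch back in its stand, hanging upright by its collar, let go.

Things in the scene. Friction and masses are not known exactly. Their poses are not given: they have to be found in the camera images.
- punch: Automatic centre punch, steel, upright, round about its axis, about 0.24 kg. Origin on the axis at the lower end of the barrel; z up along the axis. Barrel 16 mm diameter from z = 0 to 40 mm; collar 32 mm diameter, z = 40 to 46 mm; knurled grip 20 mm diameter, z = 46 to 100 mm (hold it here); cap 16 mm diameter up to z = 110 mm. Its point is told under barrel_end.
- barrel_end (a point): Same place as the punch's origin: lower end of the barrel. A 6 mm wide point stands out below it; points get reground, so how far is not known beforehand: 10 to 24 mm. It slides up into the barrel against a spring: the push rises steadily over the first 6 mm to about 12 to 13 N, then the spring snaps and the push drops at once to about 4 to 6 N. Hard stop at about 11.5 mm.
- hammer (a joint): Hammer hidden in the punch, m: 0 while the spring is being loaded, jumps past 0.003 (to about 0.0048) when it snaps; back to 0 when the punch is lifted. Driving on after the snap, the push climbs again, about 2 N per mm, and rises hard at the stop: over 11 N after the snap, or 20 N at any time, spoils the point.
- blank: Bracket blank of bright metal, loose, lying flat on the board: strap 110 mm (x) by 40 mm (y), 5 mm thick, 0.25 kg; its end at -x is bent up to 30 mm high, and a 12 mm hole is already drilled near there. Origin at the centre of the strap's underside, z up.
- spot (a point): The drill spot on the top face of the blank, on its centre line 20 mm from the flat end (35 mm along +x from the blank's origin): a scribed cross with a scribed circle of 8 mm diameter, its centre is this point.
- board: White plastic cutting board, 200 mm (x) by 180 mm (y), 20 mm thick, fixed. Origin at the centre of its underside.
- stand: Wooden punch stand, 80 by 80 mm, 75 mm high, fixed, open at its -x and +x sides. Origin at the centre of its underside. The punch hangs in the hole of its top plate (10 mm thick), collar resting on the top; under the plate there is 59 mm of free height.
- stand_hole (a point): Centre of the stand's 24 mm hole, level with the stand's top face. With the punch seated its origin is 40 mm below this point.
- jar: Bystander: amber glass jar with a steel cap, 72 mm diameter, 100 mm high. Origin at the centre of its underside.
- salami: Bystander: dried salami, about 165 mm long and 34 mm thick, lying along its x axis. Origin under its middle.
- knife: Bystander: knife with a black handle, 265 mm long, lying along its x axis, handle at -x. Origin near its middle, at the underside.
Mind the look-alikes: they are no part of the job. What is shaped like the stand but turquoise or yellow is not meant.

How it is judged:
By the outcome, as a careful person would: the job done as asked, in the order asked, and still so for the second after the job is handed in, with the robot touching nothing.
It also fails if it takes over 72 s, if anything falls off the work surface, if the arm or the gripper's body presses on something with over 40 N, if the wrist force passes 120 N, or if a joint passes its speed limit or range.

## Working session

There is one attempt and no reset: what is moved stays moved. The work goes in short steps, Python scripts to look and compute and a tool call to move; the robot and the scene stay as the last step left them, time stands still between calls to the robot, and variables do not carry over. Pictures are saved under pics/ and viewed, about 8 in all and at most 12, crops included, and the job is handed in when it is done.

Besides the shell and the picture viewer there is one more tool, called after "Call:" as a command line: name --argument value ..., lists and objects as JSON in quotes. apply_moves: Moves the arm, as the interface text tells. Its arguments: {"type":"object","properties":{"increments":{"type":"array","items":{"type":"object","properties":{"gripper":{"type":"number"},"delta_pos":{"type":"array","items":{"type":"number"}},"dr":{"type":"array","items":{"type":"number"}}}}}},"required":["increments"]}

```bash
mkdir -p pics; cat > h.py <<'E'
import numpy as np,cv2
from workcell import ctrl
def cap(n):
    d=ctrl.get_image(n); R=cv2.Rodrigues(np.array(d['rvec'],float))[0]; t=np.array(d['tvec'],float).ravel()
    K=np.array(d['mtx'],float)
    v,u=np.mgrid[0:384,0:512]; z=d['range_z'].astype(float)
    pc=np.stack([(u-K[0,2])/K[0,0]*z,(v-K[1,2])/K[1,1]*z,z],-1)
    d['P']=(pc-t)@R; d['P'][z==0]=np.nan; d['R']=R;d['t']=t;d['K']=K
    d['C']=-R.T@t
    return d
def ray(d,u,v,z):
    r=d['R'].T@np.linalg.inv(d['K'])@np.array([u,v,1.]); return d['C']+r*(z-d['C'][2])/r[2]
def save(d,f,box=None,s=1):
    im=d['img'][:,:,::-1]
    if box: im=im[box[1]:box[3],box[0]:box[2]]
    cv2.imwrite('pics/'+f,cv2.resize(im,None,fx=s,fy=s,interpolation=cv2.INTER_CUBIC))
E
python3 - <<'E'
from h import *
a=cap('scene');b=cap('top')
save(a,'scene.png',s=1.5);save(b,'top.png',s=1.5)
print(ctrl.get_obs()); print(a['C'],b['C'],b['R'],b['K'])
np.savez('top.npz',P=b['P'],img=b['img']);np.savez('scene.npz',P=a['P'],img=a['img'])
E
```

```text
{'t': 0.1, 'qpos': array([-1.15699707e+00,  4.23744077e-01,  1.63057312e+00, -1.60142119e-05,
        1.08860063e+00, -1.90221339e-02]), 'qvel': array([ 0.00121156, -0.0018282 , -0.00224973,  0.00118587,  0.00041848,
       -0.00094941]), 'joint_torque': array([ 3.01714463e-04, -5.45613527e+01, -2.74324375e+01,  6.46922830e-02,
        1.87946402e-02, -1.10299771e-05]), 'ee_pos': array([ 261.96395131, -566.93265275,  230.00801956]), 'orientation': array([ 1.98229847,  0.43720042, -1.98285423]), 'ft_force': array([0.59125299, 0.50506384, 0.99847562]), 'moment': array([-0.03075378,  0.02593965,  0.00376071]), 'width': 88.10591659332272}
[969.67743385 178.04890773 718.02492877] [ 403.28689052   51.22448994 1108.73621624] [[ 0.02381142 -0.99949309  0.02113246]
 [-0.98600299 -0.02696877 -0.16453204]
 [ 0.16501855 -0.01691893 -0.98614534]] [[399.30157847   0.         257.81516079]
 [  0.         399.30157847 197.16446682]
 [  0.           0.           1.        ]]
```

View pics/scene.png

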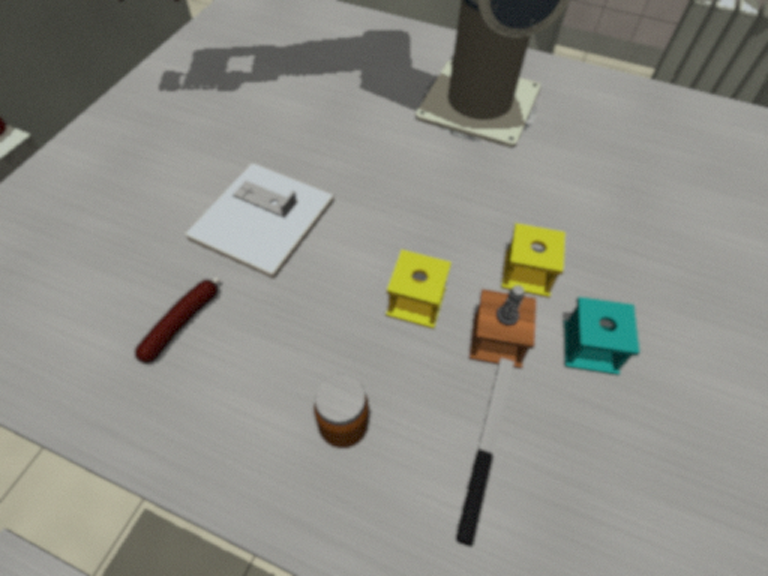

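View pics/top.png

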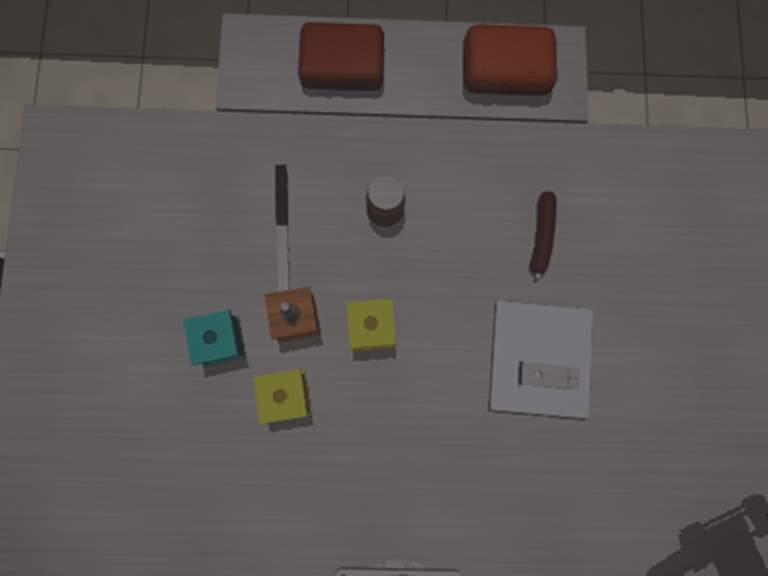

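The scene view shows the wooden stand with the punch at about (505,320), with yellow stands at (420,285) and (537,255) and a turquoise one at (603,330). The bracket is on the board at about (265,197). In the top view the stand is at (290,313) and the bracket at (550,376), with its bend at the left and the spot at about (569,377).

```bash
python3 - <<'E'
from h import *
for n in ('top','scene'):
    f=np.load(n+'.npz');P=f['P'];im=f['img']
    hsv=cv2.cvtColor(im,cv2.COLOR_RGB2HSV)
    s=1.5
    X,Y,Z=P[...,0],P[...,1],P[...,2]
    m=(hsv[...,0]>3)&(hsv[...,0]<18)&(hsv[...,1]>90)&(abs(Z-75)<5)
    k,l,st,c=cv2.connectedComponentsWithStats(m.astype(np.uint8))
    for i in range(1,k):
        if st[i,4]>100: 
            q=P[l==i]; r=cv2.minAreaRect(q[:,:2].astype(np.float32)); print(n,'stand top',r,np.median(q[:,2]),st[i])
            cx,cy=r[0]
            g=(np.hypot(X-cx,Y-cy)<70)&(Z>82)
            q=P[g];print(' punch',len(q),q.mean(0),np.nanmin(q,0),np.nanmax(q,0))
    for lo,hi in((25,0),):
        pass
    # board & blank
    b=(abs(Z-20)<3)&(hsv[...,1]<40)&(Y<0)&(hsv[...,2]>np.percentile(hsv[...,2],70))
    k,l,st,c=cv2.connectedComponentsWithStats(b.astype(np.uint8));i=1+st[1:,4].argmax()
    print(n,'board',cv2.minAreaRect(P[l==i][:,:2].astype(np.float32)))
    r=cv2.minAreaRect(P[l==i][:,:2].astype(np.float32))
    g=(np.hypot(X-r[0][0],Y-r[0][1])<100)&(Z>23.2)&(Z<60)
    q=P[g]; print(n,'blank',len(q),cv2.minAreaRect(q[:,:2].astype(np.float32)),np.median(q[:,2]))
    e=q[q[:,2]>35]; print('bend',len(e),e.mean(0) if len(e) else 0,e.max(0))
d=cap('wrist');save(d,'w0.png',s=1);print(d['C'],d['R'],d['K'])
E
```

```text
top stand top ((542.5894165039062, 200.54080200195312), (80.3655776977539, 78.1994400024414), 12.50046157836914) 75.63207406175586 [177 191  34  35 767]
 punch 97 [539.6481805  198.60478944 123.04028757] [528.6585864  187.15276046  82.02954313] [557.44591922 210.4330258  148.5770984 ]
top board ((477.6551513671875, -252.10867309570312), (178.6900634765625, 198.09844970703125), 86.24728393554688)
top blank 734 ((477.37939453125, -250.880615234375), (174.59005737304688, 190.7490692138672), 88.38619232177734) 24.96752838503744
bend 49 [ 450.27552641 -208.79442211   47.20873138] [ 469.66174935 -205.36943886   54.27964698]
scene stand top ((544.2802734375, 200.9996337890625), (79.89469909667969, 78.8329849243164), 12.77971363067627) 74.76658101084872 [318 193  39  38 957]
 punch 230 [548.79694482 201.42335785 118.73920865] [537.12381705 191.37594458  82.09881914] [559.47079531 215.88568014 146.55933926]
scene stand top ((774.5151977539062, 50.4452018737793), (29.996244430541992, 65.64894104003906), 29.798629760742188) 74.5111452689579 [210 270  35  18 168]
 punch 912 [759.8354342   42.85613499  98.81818398] [726.0760968   10.6804227   84.13598374] [788.96635298  72.59121514 102.56885893]
scene board ((477.9657897949219, -251.69863891601562), (179.10015869140625, 199.90634155273438), 85.85731506347656)
scene blank 447 ((478.1824951171875, -241.60284423828125), (154.91465759277344, 125.64555358886719), 23.081512451171875) 25.132398715974674
bend 69 [ 452.7865218  -208.51237995   44.93739652] [ 472.42992927 -205.06191308   52.33395226]
[ 334.81048466 -533.20272292  385.60221697] [[ 0.41929502 -0.90784867 -0.00157319]
 [-0.86766945 -0.40124665  0.29351465]
 [-0.26709812 -0.12170423 -0.95595328]] [[280.29337029   0.         254.60032218]
 [  0.         280.29337029 191.38606185]
 [  0.           0.           1.        ]]
```

```bash
cat >> h.py <<'E'
def to(target,o=None):
    o=o or ctrl.get_obs(); R=cv2.Rodrigues(o['orientation'])[0]
    d=R.T@(np.array(target)-o['ee_pos']); 
    print('tool shift cm',np.round(d/10,3)); return d
def st():
    o=ctrl.get_obs();R=cv2.Rodrigues(o['orientation'])[0]
    print('t',round(o['t'],2),'ee',o['ee_pos'].round(2),'w',round(o['width'],2),'F',o['ft_force'].round(2),'M',o['moment'].round(3),'q',o['qpos'].round(3)); print('R',R.round(4).tolist()); return o
E
python3 - <<'E'
from h import *
st(); to([543,200.5,230])
E
```

```text
t 0.15 ee [ 261.98 -567.    230.1 ] w 88.0 F [-0.95 -0.19  0.26] M [ 0.021  0.032 -0.007] q [-1.157  0.424  1.63  -0.     1.089 -0.019]
R [[-0.0005, 0.4194, -0.9078], [0.0011, -0.9078, -0.4194], [-1.0, -0.0012, -0.0]]
tool shift cm [  0.077 -57.89  -57.698]
```

Call:
apply_moves --increments '[{"gripper": 100,"delta_pos": [0,-2.9,-2.9],"dr": [0,0,0]},{"gripper": 100,"delta_pos": [0,-2.9,-2.9],"dr": [0,0,0]},{"gripper": 100,"delta_pos": [0,-2.9,-2.9],"dr": [0,0,0]},{"gripper": 100,"delta_pos": [0,-2.9,-2.9],"dr": [0,0,0]},{"gripper": 100,"delta_pos": [0,-2.9,-2.9],"dr": [0,0,0]}]'

```text
t: 0.57
ee_pos: [333.0, -373.0, 230.4]
orientation: [1.983, 0.436, -1.983]
ft_force: [0.4, 1.1, 0.9]
width: 88.1
```

Call:
apply_moves --increments '[{"gripper": 100,"delta_pos": [0,-2.9,-2.9],"dr": [0,0,0]},{"gripper": 100,"delta_pos": [0,-2.9,-2.9],"dr": [0,0,0]},{"gripper": 100,"delta_pos": [0,-2.9,-2.9],"dr": [0,0,0]},{"gripper": 100,"delta_pos": [0,-2.9,-2.9],"dr": [0,0,0]},{"gripper": 100,"delta_pos": [0,0,0],"dr": [0,0,0]}]'

```text
t: 0.98
ee_pos: [390.6, -215.4, 230.5]
orientation: [1.98, 0.443, -1.98]
ft_force: [-0.3, -0.8, -0.5]
width: 87.9
```

```bash
python3 - <<'E'
from h import *
st(); to([543,200.5,230]); to([449,-285,230])
d=cap('wrist');save(d,'w1.png',s=1.5);print(d['C']); np.savez('w1.npz',**{k:d[k] for k in('P','img','R','t','K','C')})
E
```

```text
t 0.98 ee [ 390.64 -215.43  230.51] w 87.9 F [-0.33 -0.8  -0.49] M [-0.023  0.012  0.043] q [-5.320e-01  1.580e-01  2.009e+00  2.000e-03  9.760e-01  6.000e-01]
R [[-0.0003, 0.4241, -0.9056], [0.002, -0.9056, -0.4241], [-1.0, -0.002, -0.0006]]
tool shift cm [  0.131 -31.205 -31.437]
tool shift cm [ 0.036  8.776 -2.335]
[ 463.2704979  -181.44896653  386.1576728 ]
```

View pics/w1.png

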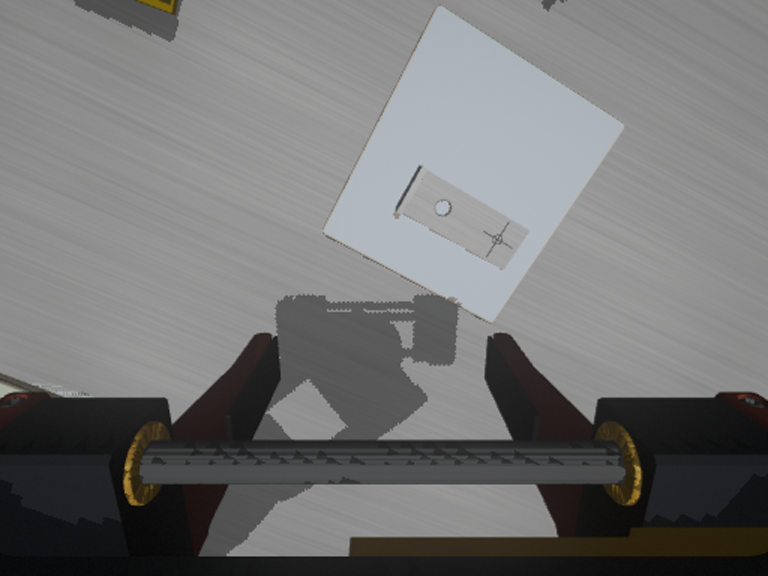

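The wrist view clearly shows the bracket, with the scribed cross and circle at (498,240) and the drilled hole at (443,208). The fingertips are at (270,335) and (498,335).

```bash
python3 - <<'E'
from h import *
f=dict(np.load('w1.npz')); 
s=ray(f,498/1.5,240/1.5,25);h=ray(f,443/1.5,208/1.5,25)
print('spot',s,'hole',h,'depthZ',f['P'][160,332],'yaw',np.degrees(np.arctan2(*(s-h)[1::-1])),np.linalg.norm(s-h))
tb=cap('top')
print('top spot',ray(tb,570/1.5,377.5/1.5,25), 'top hole',ray(tb,538/1.5,374.5/1.5,25))
save(tb,'tb.png',(340,235,395,265),12)
E
```

```text
spot [ 444.19589088 -300.78189319   25.        ] hole [ 448.33110275 -244.85301985   25.        ] depthZ [ 444.25469875 -300.41398441   26.11346536] yaw -94.22858255167182 56.08153751746985
top spot [ 444.07983135 -301.79750949   25.        ] top hole [ 448.0312359  -243.81401996   25.        ]
```

Call:
apply_moves --increments '[{"gripper": 100,"delta_pos": [0,-2.9,-2.9],"dr": [0,0,0]},{"gripper": 100,"delta_pos": [0,-2.9,-2.9],"dr": [0,0,0]},{"gripper": 100,"delta_pos": [0,-2.9,-2.9],"dr": [0,0,0]},{"gripper": 100,"delta_pos": [0,-2.9,-2.9],"dr": [0,0,0]},{"gripper": 100,"delta_pos": [0,-2.9,-2.9],"dr": [0,0,0]}]'

```text
t: 1.5
ee_pos: [461.0, -28.5, 230.8]
orientation: [1.984, 0.433, -1.983]
ft_force: [0.5, -0.8, 0.1]
width: 88.1
```

Call:
apply_moves --increments '[{"gripper": 100,"delta_pos": [0,-2.9,-2.9],"dr": [0,0,0]},{"gripper": 100,"delta_pos": [0,-2.9,-2.9],"dr": [0,0,0]},{"gripper": 100,"delta_pos": [0,-2.0,-2.0],"dr": [0,0,0]},{"gripper": 100,"delta_pos": [0,0,0],"dr": [0,0,0]},{"gripper": 100,"delta_pos": [0,0,0],"dr": [0,0,0]}]'

```text
t: 1.92
ee_pos: [499.2, 74.7, 230.3]
orientation: [1.981, 0.436, -1.982]
ft_force: [0.9, -0.0, -0.3]
width: 87.9
```

```bash
python3 - <<'E'
from h import *
st(); to([543,200.5,230])
d=cap('wrist');save(d,'w2.png',s=1.5);print(d['C']); np.savez('w2.npz',**{k:d[k] for k in('P','img','R','t','K','C')})
P=d['P'];hsv=cv2.cvtColor(d['img'],cv2.COLOR_RGB2HSV)
X,Y,Z=P[...,0],P[...,1],P[...,2]
m=(np.hypot(X-543,Y-200.5)<70)&(hsv[...,0]>3)&(hsv[...,0]<18)&(hsv[...,1]>90)&(abs(Z-75)<5)
print('stand',cv2.minAreaRect(P[m][:,:2].astype(np.float32)),np.median(Z[m]))
for a,b in((78,85),(85,100),(100,125),(125,138),(142,150)):
    g=(np.hypot(X-543,Y-200.5)<40)&(Z>a)&(Z<b);q=P[g]
    if len(q): print(a,b,len(q),q.mean(0).round(1),q.min(0).round(1),q.max(0).round(1),cv2.minEnclosingCircle(q[:,:2].astype(np.float32)))
E
```

```text
t 1.92 ee [499.22  74.71 230.31] w 87.92 F [ 0.85 -0.04 -0.29] M [-0.003 -0.022  0.057] q [ 1.250e-01  2.470e-01  1.892e+00 -1.000e-03  1.003e+00  1.263e+00]
R [[-0.0004, 0.4203, -0.9074], [-0.0005, -0.9074, -0.4203], [-1.0, 0.0003, 0.0005]]
tool shift cm [ 0.024 -9.574 -9.259]
[571.99563611 108.74947652 385.89441645]
stand ((542.6991577148438, 200.15432739257812), (80.08116149902344, 80.90520477294922), 12.233251571655273) 76.59437415910881
78 85 479 [545.1 195.9  81.6] [504.4 160.7  78. ] [580.  239.4  84.9] ((542.7142333984375, 200.1360626220703), 39.73373794555664)
85 100 90 [545.3 192.3  93.6] [534.9 189.5  85. ] [552.8 201.6 100. ] ((543.891845703125, 197.57159423828125), 9.796285629272461)
100 125 184 [545.3 192.4 113.5] [534.3 189.4 100.1] [553.  201.3 124.6] ((543.6053466796875, 197.91307067871094), 9.88587474822998)
125 138 246 [544.7 194.4 133.6] [533.1 189.4 125.3] [553.  207.9 137.9] ((543.0307006835938, 199.0889129638672), 10.143683433532715)
142 150 326 [543.1 199.  145.9] [535.2 192.1 142.1] [550.7 207.3 148.5] ((542.8529663085938, 199.4803924560547), 7.842033386230469)
```

View pics/w2.png

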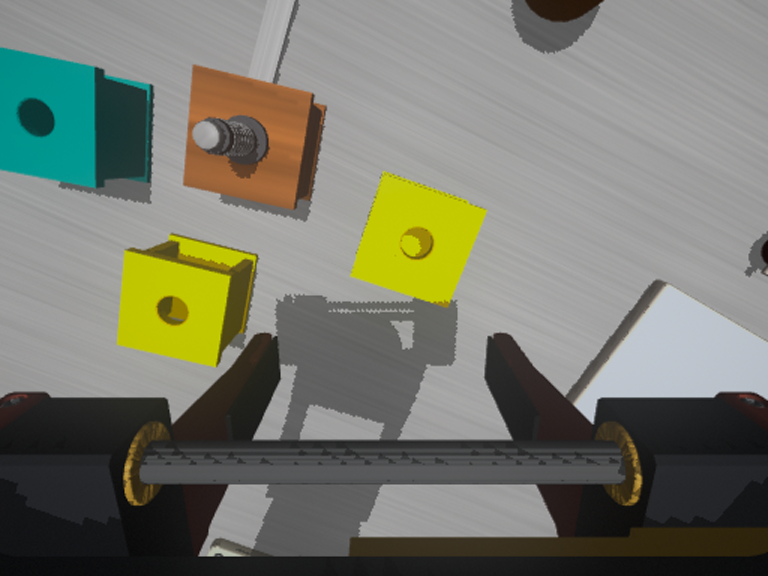

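The wrist view shows the punch upright in the wooden stand, its cap at (210,136). The axis is at about (543,199.4), and three views agree within about 1 mm. I'll hover over it and check before descending.

Call:
apply_moves --increments '[{"gripper": 100,"delta_pos": [0,-2.4,-2.3],"dr": [0,0,0]},{"gripper": 100,"delta_pos": [0,-2.4,-2.3],"dr": [0,0,0]},{"gripper": 100,"delta_pos": [0,-2.4,-2.3],"dr": [0,0,0]},{"gripper": 100,"delta_pos": [0,-2.28,-2.31],"dr": [0,0,0]},{"gripper": 100,"delta_pos": [0,0,0],"dr": [0,0,0]}]'

```text
t: 2.38
ee_pos: [544.7, 201.5, 230.8]
orientation: [1.985, 0.437, -1.98]
ft_force: [0.5, 0.2, 0.5]
width: 87.9
```

```bash
python3 - <<'E'
from h import *
st(); to([543,199.5,103])
d=cap('wrist');P=d['P']
X,Y,Z=P[...,0],P[...,1],P[...,2]
for a,b in((78,82),(100,125),(136,150)):
    g=(np.hypot(X-543,Y-199.5)<25)&(Z>a)&(Z<b);q=P[g]
    if len(q): print(a,b,len(q),q.mean(0).round(1),cv2.minEnclosingCircle(q[:,:2].astype(np.float32)))
E
```

```text
t 2.38 ee [544.65 201.48 230.85] w 87.87 F [0.51 0.2  0.49] M [ 0.025 -0.016  0.037] q [3.330e-01 3.570e-01 1.731e+00 1.000e-03 1.050e+00 1.471e+00]
R [[0.002, 0.4191, -0.9079], [0.0015, -0.9079, -0.4191], [-1.0, -0.0005, -0.0025]]
tool shift cm [12.784  0.117  0.265]
78 82 84 [548.7 200.6  80.8] ((543.0444946289062, 199.65760803222656), 23.697555541992188)
100 125 118 [550.  203.6 113.5] ((545.3307495117188, 201.3878936767578), 9.857695579528809)
136 150 317 [544.8 201.  143.6] ((543.09521484375, 200.3638916015625), 9.738411903381348)
```

Call:
apply_moves --increments '[{"gripper": 100,"delta_pos": [3,0.08,0.18],"dr": [0,0,0]},{"gripper": 100,"delta_pos": [3,0,0],"dr": [0,0,0]},{"gripper": 100,"delta_pos": [3,0,0],"dr": [0,0,0]},{"gripper": 100,"delta_pos": [3,0,0],"dr": [0,0,0]},{"gripper": 100,"delta_pos": [0.8,0,0],"dr": [0,0,0]}]'

```text
t: 2.85
ee_pos: [538.1, 194.5, 98.7]
orientation: [1.976, 0.432, -1.991]
ft_force: [-1.1, 0.6, -0.2]
width: 87.9
```

Call:
apply_moves --increments '[{"gripper": 60,"delta_pos": [0,0,0],"dr": [0,0,0]},{"gripper": 30,"delta_pos": [0,0,0],"dr": [0,0,0]},{"gripper": 25,"delta_pos": [0,0,0],"dr": [0,0,0]},{"gripper": 10,"delta_pos": [0,0,0],"dr": [0,0,0]},{"gripper": 0,"delta_pos": [0,0,0],"dr": [0,0,0]}]'

```text
t: 3.27
ee_pos: [542.1, 198.4, 104.3]
orientation: [1.985, 0.436, -1.979]
ft_force: [-0.3, -0.0, -0.7]
width: 58.0
```

Call:
apply_moves --increments '[{"gripper": 0,"delta_pos": [0,0,0],"dr": [0,0,0]},{"gripper": 0,"delta_pos": [0,0,0],"dr": [0,0,0]},{"gripper": 0,"delta_pos": [0,0,0],"dr": [0,0,0]},{"gripper": 0,"delta_pos": [0,0,0],"dr": [0,0,0]},{"gripper": 0,"delta_pos": [0,0,0],"dr": [0,0,0]}]'

```text
t: 3.68
ee_pos: [541.0, 198.3, 102.7]
orientation: [1.982, 0.436, -1.982]
ft_force: [0.1, -1.1, -0.5]
width: 24.7
```

```bash
python3 - <<'E'
from h import *
st()
E
```

```text
t 3.68 ee [541.02 198.31 102.7 ] w 24.73 F [ 0.13 -1.12 -0.52] M [ 0.001 -0.006 -0.044] q [ 0.331  0.528  1.817 -0.     0.796  1.469]
R [[-0.0, 0.4196, -0.9077], [-0.0, -0.9077, -0.4196], [-1.0, 0.0, 0.0]]
```

Call:
apply_moves --increments '[{"gripper": 28,"delta_pos": [0,0,-0.25],"dr": [0,0,0]},{"gripper": 28,"delta_pos": [0,0,0],"dr": [0,0,0]},{"gripper": 28,"delta_pos": [0,0,0],"dr": [0,0,0]},{"gripper": 28,"delta_pos": [0,0,0],"dr": [0,0,0]},{"gripper": 0,"delta_pos": [0,0,0],"dr": [0,0,0]}]'

```text
t: 4.1
ee_pos: [543.3, 199.3, 102.6]
orientation: [1.982, 0.436, -1.982]
ft_force: [-1.8, 1.8, 1.4]
width: 20.7
```

Call:
apply_moves --increments '[{"gripper": 0,"delta_pos": [0,0,0],"dr": [0,0,0]},{"gripper": 0,"delta_pos": [0,0,0],"dr": [0,0,0]},{"gripper": 0,"delta_pos": [0,0,0],"dr": [0,0,0]},{"gripper": 0,"delta_pos": [0,0,0],"dr": [0,0,0]},{"gripper": 0,"delta_pos": [0,0,0],"dr": [0,0,0]}]'

```text
t: 4.52
ee_pos: [543.2, 199.3, 102.6]
orientation: [1.982, 0.436, -1.982]
ft_force: [-1.1, 0.5, -1.6]
width: 19.7
```

```bash
python3 - <<'E'
from h import *
st()
E
```

```text
t 4.52 ee [543.25 199.34 102.61] w 19.71 F [-1.1   0.52 -1.61] M [0.214 0.038 0.029] q [0.331 0.531 1.812 0.    0.799 1.469]
R [[-0.0002, 0.4194, -0.9078], [0.0001, -0.9078, -0.4194], [-1.0, -0.0001, 0.0001]]
```

Call:
apply_moves --increments '[{"gripper": 0,"delta_pos": [-1,0,0],"dr": [0,0,0]},{"gripper": 0,"delta_pos": [-2,0,0],"dr": [0,0,0]},{"gripper": 0,"delta_pos": [-2,0,0],"dr": [0,0,0]},{"gripper": 0,"delta_pos": [-2,0,0],"dr": [0,0,0]},{"gripper": 0,"delta_pos": [-2,0,0],"dr": [0,0,0]}]'

```text
t: 4.93
ee_pos: [543.0, 199.0, 193.9]
orientation: [1.981, 0.435, -1.983]
ft_force: [-0.7, 0.0, -2.2]
width: 19.8
```

Call:
apply_moves --increments '[{"gripper": 0,"delta_pos": [-2,0,0],"dr": [0,0,0]},{"gripper": 0,"delta_pos": [-1,0,0],"dr": [0,0,0]},{"gripper": 0,"delta_pos": [0,0,0],"dr": [0,0,0]},{"gripper": 0,"delta_pos": [0,0,0],"dr": [0,0,0]},{"gripper": 0,"delta_pos": [0,0,0],"dr": [0,0,0]}]'

```text
t: 5.35
ee_pos: [542.5, 198.9, 221.5]
orientation: [1.98, 0.435, -1.984]
ft_force: [-0.0, 0.2, -3.4]
width: 19.5
```

```bash
python3 - <<'E'
from h import *
o=st(); to([444.1,-301.2,222])
s=cap('scene');w=cap('wrist')
c=o['ee_pos']; P=s['P']
g=(np.hypot(P[...,0]-c[0],P[...,1]-c[1])<30)&(P[...,2]>110)&(P[...,2]<c[2]-12)
v,u=np.where(g)
for a in range(110,210,6):
    q=P[g&(P[...,2]>=a)&(P[...,2]<a+6)]
    if len(q): print(a,len(q),q[:,:2].mean(0).round(1))
print(u.min(),u.max(),v.min(),v.max())
b=(int(u.mean())-50,int(v.mean())-50,int(u.mean())+50,int(v.mean())+50)
A=cv2.resize(s['img'][b[1]:b[3],b[0]:b[2]],(400,400),interpolation=cv2.INTER_CUBIC)
B=cv2.resize(w['img'][200:384,150:350],(400,368),interpolation=cv2.INTER_CUBIC);B=np.pad(B,((0,32),(0,0),(0,0)))
cv2.imwrite('pics/g.png',np.hstack([A,B])[:,:,::-1]);print(b)
E
```

```text
t 5.35 ee [542.53 198.93 221.53] w 19.5 F [-0.02  0.21 -3.44] M [0.039 0.017 0.018] q [ 0.331  0.366  1.743 -0.     1.035  1.469]
R [[-0.0019, 0.4194, -0.9078], [-0.0007, -0.9078, -0.4194], [-1.0, -0.0002, 0.002]]
tool shift cm [6.0000e-03 4.1275e+01 2.9909e+01]
140 1 [544.1 198.2]
146 1 [545.5 202.4]
152 9 [548.3 200.5]
158 18 [548.2 200.6]
164 15 [548.5 200.2]
170 17 [548.2 200.2]
176 14 [548.6 200.4]
182 2 [549.8 198.7]
188 3 [556.6 197.2]
194 78 [551.2 202.2]
200 39 [550.7 201.9]
206 6 [550.9 202.3]
343 360 173 193
(300, 132, 400, 232)
```

View pics/g.png

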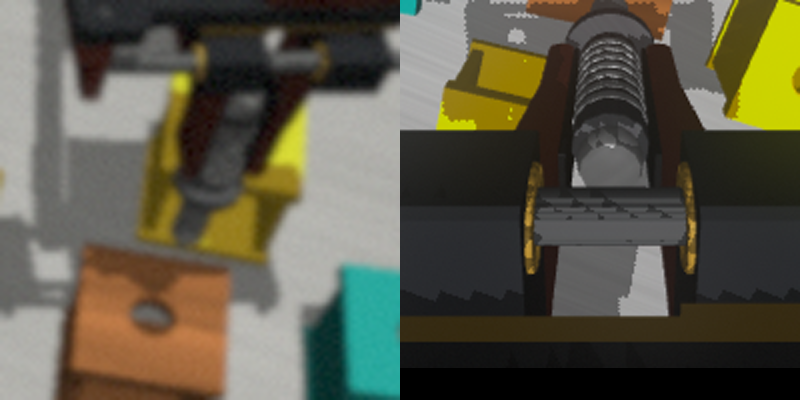

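The punch hangs upright in the jaws in both crops, and the wooden stand's hole at (150,315) is empty. Next I carry it to the spot.

Call:
apply_moves --increments '[{"gripper": 0,"delta_pos": [0,1.5,1.1],"dr": [0,0,0]},{"gripper": 0,"delta_pos": [0,2.8,2.0],"dr": [0,0,0]},{"gripper": 0,"delta_pos": [0,2.8,2.0],"dr": [0,0,0]},{"gripper": 0,"delta_pos": [0,2.8,2.0],"dr": [0,0,0]},{"gripper": 0,"delta_pos": [0,2.8,2.0],"dr": [0,0,0]}]'

```text
t: 5.87
ee_pos: [512.9, 44.6, 221.6]
orientation: [1.98, 0.437, -1.984]
ft_force: [0.9, 0.8, -3.2]
width: 20.0
```

Call:
apply_moves --increments '[{"gripper": 0,"delta_pos": [0,2.8,2.0],"dr": [0,0,0]},{"gripper": 0,"delta_pos": [0,2.8,2.0],"dr": [0,0,0]},{"gripper": 0,"delta_pos": [0,2.8,2.0],"dr": [0,0,0]},{"gripper": 0,"delta_pos": [0,2.8,2.0],"dr": [0,0,0]},{"gripper": 0,"delta_pos": [0,2.8,2.0],"dr": [0,0,0]}]'

```text
t: 6.28
ee_pos: [480.9, -124.6, 221.8]
orientation: [1.981, 0.437, -1.984]
ft_force: [1.3, 0.3, -2.8]
width: 19.7
```

Call:
apply_moves --increments '[{"gripper": 0,"delta_pos": [0,2.8,2.0],"dr": [0,0,0]},{"gripper": 0,"delta_pos": [0,2.8,2.0],"dr": [0,0,0]},{"gripper": 0,"delta_pos": [0,2.8,2.0],"dr": [0,0,0]},{"gripper": 0,"delta_pos": [0,2.8,2.0],"dr": [0,0,0]},{"gripper": 0,"delta_pos": [0,1.6,1.8],"dr": [0,0,0]}]'

```text
t: 6.7
ee_pos: [446.3, -283.2, 221.9]
orientation: [1.982, 0.435, -1.983]
ft_force: [-0.2, 0.3, -3.0]
width: 19.4
```

Call:
apply_moves --increments '[{"gripper": 0,"delta_pos": [0,0,0],"dr": [0,0,0]},{"gripper": 0,"delta_pos": [0,0,0],"dr": [0,0,0]},{"gripper": 0,"delta_pos": [0,0,0],"dr": [0,0,0]},{"gripper": 0,"delta_pos": [0,0,0],"dr": [0,0,0]},{"gripper": 0,"delta_pos": [0,0,0],"dr": [0,0,0]}]'

```text
t: 7.12
ee_pos: [446.9, -279.4, 222.5]
orientation: [1.981, 0.438, -1.982]
ft_force: [0.4, -0.1, -2.7]
width: 19.4
```

```bash
python3 - <<'E'
from h import *
o=st(); to([444.1,-301.2,137])
w=cap('wrist'); c=o['ee_pos'];P=w['P']
r=np.hypot(P[...,0]-c[0],P[...,1]-c[1])
g=(r<14)&(P[...,2]>c[2]+35)&(P[...,2]<c[2]+50)
q=P[g];print('cap',len(q),q.mean(0)-c,np.array(cv2.minEnclosingCircle(q[:,:2].astype(np.float32))[0])-c[:2])
# spot re-measure
p=np.array([444.2,-300.8,25.]);x=w['K']@(w['R']@p+w['t']);print('spot px pred',x[:2]/x[2])
s=(w['R']@c+w['t']);print('cap depth',s)
save(w,'w3.png',(180,100,340,260),4)
E
```

```text
t 7.12 ee [ 446.94 -279.39  222.45] w 19.41 F [ 0.36 -0.11 -2.68] M [-0.014 -0.087  0.001] q [-0.581  0.291  1.852  0.     0.999  0.555]
R [[-0.0004, 0.4208, -0.9071], [0.0004, -0.9071, -0.4208], [-1.0, -0.0006, 0.0002]]
tool shift cm [8.544 1.864 1.174]
cap 1046 [ 2.93653958  1.43039955 42.60601552] [0.09607968 0.03892854]
spot px pred [269.0036345  179.11170917]
cap depth [  0.29835437  31.04665823 172.31803953]
```

View pics/w3.png

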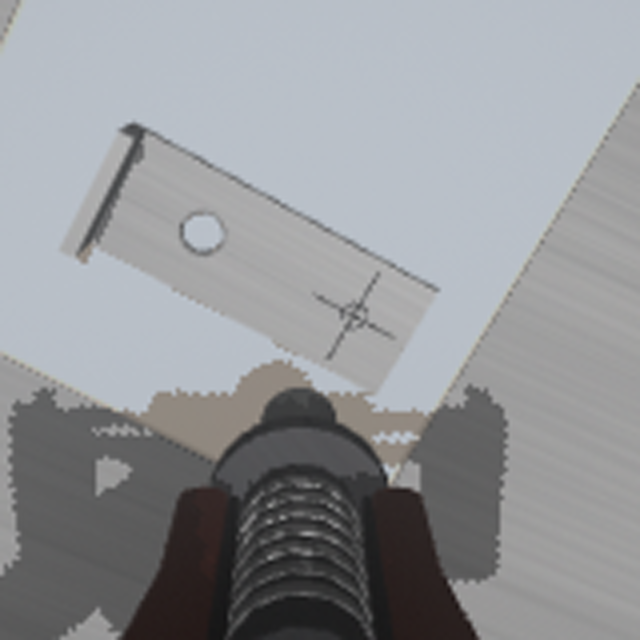

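The spot is at crop (354,314), px (268.5,178.5), within 0.6 px of the earlier prediction. The punch's lower end shows at (300,400). I move over the spot, staying high enough for even the longest point.

Call:
apply_moves --increments '[{"gripper": 0,"delta_pos": [0,0.9,0.6],"dr": [0,0,0]},{"gripper": 0,"delta_pos": [0,0.95,0.56],"dr": [0,0,0]},{"gripper": 0,"delta_pos": [2.5,0,0],"dr": [0,0,0]},{"gripper": 0,"delta_pos": [2.5,0,0],"dr": [0,0,0]},{"gripper": 0,"delta_pos": [2.5,0,0],"dr": [0,0,0]}]'

```text
t: 7.58
ee_pos: [444.3, -303.6, 147.4]
orientation: [1.983, 0.433, -1.98]
ft_force: [-0.6, 0.0, -2.2]
width: 19.5
```

Call:
apply_moves --increments '[{"gripper": 0,"delta_pos": [1.5,0,0],"dr": [0,0,0]},{"gripper": 0,"delta_pos": [0.9,0,0],"dr": [0,0,0]},{"gripper": 0,"delta_pos": [0,0,0],"dr": [0,0,0]},{"gripper": 0,"delta_pos": [0,0,0],"dr": [0,0,0]},{"gripper": 0,"delta_pos": [0,0,0],"dr": [0,0,0]}]'

```text
t: 8.0
ee_pos: [444.6, -303.0, 124.7]
orientation: [1.983, 0.434, -1.98]
ft_force: [0.4, -0.6, -2.9]
width: 19.4
```

```bash
python3 - <<'E'
from h import *
o=st(); to([444.1,-301.2,122])
w=cap('wrist'); c=o['ee_pos']
for n,p in(('spot',[444.2,-301,25.]),('axis origin',c-[0,0,67.6]),('axis -14',c-[0,0,81.6]),('axis-24',c-[0,0,91.6])):
    x=w['K']@(w['R']@np.array(p)+w['t']);print(n,x[:2]/x[2],'crop',((x[:2]/x[2])-[210,150])*7)
save(w,'w4.png',(210,150,310,235),7)
E
```

```text
t 8.0 ee [ 444.63 -302.99  124.71] w 19.38 F [ 0.37 -0.64 -2.87] M [ 0.044 -0.007  0.007] q [-0.62   0.448  1.895 -0.     0.797  0.518]
R [[0.0016, 0.4193, -0.9078], [-0.0012, -0.9078, -0.4193], [-1.0, 0.0017, -0.0009]]
tool shift cm [ 0.27  -0.185 -0.026]
spot [252.68975354 192.9306444 ] crop [298.82827477 300.51451077]
axis origin [254.84646508 204.74010261] crop [313.92525554 383.18071825]
axis -14 [254.81002027 199.43884137] crop [313.67014191 346.07188959]
axis-24 [254.78628682 195.986573  ] crop [313.50400772 321.90601101]
```

View pics/w4.png

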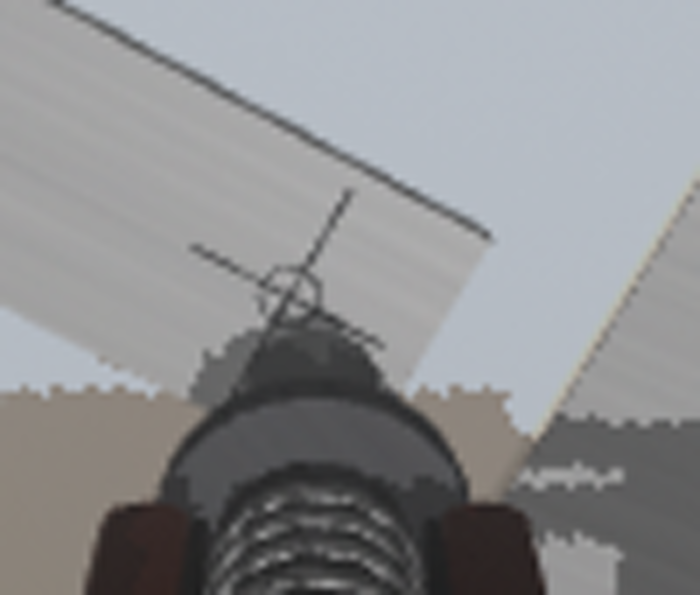

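The wrist view shows the circle at crop (291,293) and the barrel centre at about (312,385), so the punch is about 2 mm off, mainly along tool −y. I correct that, go lower, and cross-check the point against the spot in the scene camera.

Call:
apply_moves --increments '[{"gripper": 0,"delta_pos": [0,-0.22,-0.1],"dr": [0,0,0]},{"gripper": 0,"delta_pos": [0.3,0,0],"dr": [0,0,0]},{"gripper": 0,"delta_pos": [0.3,0,0],"dr": [0,0,0]},{"gripper": 0,"delta_pos": [0,0,0],"dr": [0,0,0]},{"gripper": 0,"delta_pos": [0,0,0],"dr": [0,0,0]}]'

```text
t: 8.47
ee_pos: [443.7, -299.6, 117.5]
orientation: [1.982, 0.436, -1.982]
ft_force: [0.1, -0.3, -3.5]
width: 19.6
```

```bash
python3 - <<'E'
from h import *
o=st(); c=o['ee_pos']
w=cap('wrist');s=cap('scene')
def pr(d,p):
    x=d['K']@(d['R']@np.array(p)+d['t']);return x[:2]/x[2]
for n,p in(('spot',[444.5,-301,25.]),('origin',c-[0,0,67.6]),('-14',c-[0,0,81.6]),('z25',[c[0],c[1],25])):
    print(n,'wrist crop',((pr(w,p)+.5-[210,150])*5).round(1),'scene crop',((pr(s,p)+.5-[145,95])*8).round(1))
A=cv2.resize(w['img'][150:230,210:290],None,fx=5,fy=5,interpolation=cv2.INTER_CUBIC)
B=cv2.resize(s['img'][95:145,145:195],None,fx=8,fy=8,interpolation=cv2.INTER_CUBIC)
cv2.imwrite('pics/g2.png',np.hstack([A,B])[:,:,::-1])
E
```

```text
t 8.47 ee [ 443.74 -299.59  117.54] w 19.58 F [ 0.08 -0.3  -3.48] M [0.028 0.047 0.006] q [-0.616  0.457  1.902 -0.     0.783  0.522]
R [[-0.0003, 0.4195, -0.9077], [0.0002, -0.9077, -0.4195], [-1.0, -0.0004, 0.0002]]
spot wrist crop [235.8 229.9] scene crop [157.6 254.8]
origin wrist crop [227.3 275.8] scene crop [147.6 201. ]
-14 wrist crop [227.3 249.2] scene crop [156.  231.4]
z25 wrist crop [227.2 230.4] scene crop [162.4 254.6]
```

View pics/g2.png

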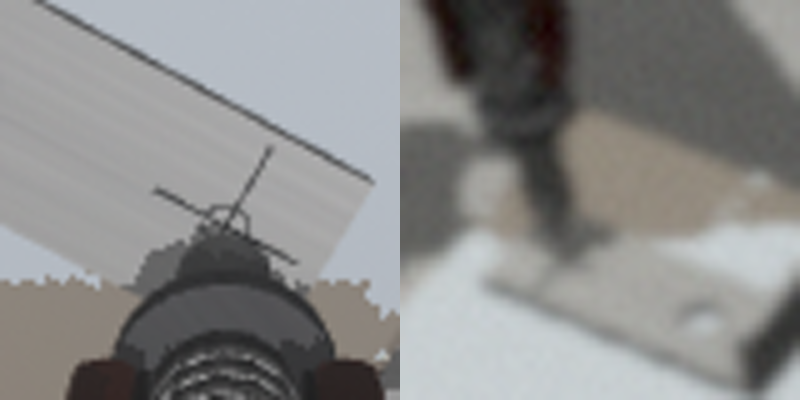

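The circle (wrist crop (228,224)) lies about 1 mm from the projected axis (227,230), and the scene crop shows the point just above the spot at (570,258). I make a small trim, then feel for contact.

Call:
apply_moves --increments '[{"gripper": 0,"delta_pos": [0,0.04,-0.1],"dr": [0,0,0]},{"gripper": 0,"delta_pos": [0,0,0],"dr": [0,0,0]},{"gripper": 0,"delta_pos": [0,0,0],"dr": [0,0,0]},{"gripper": 0,"delta_pos": [0.05,0,0],"dr": [0,0,0]},{"gripper": 0,"delta_pos": [0.05,0,0],"dr": [0,0,0]}]'

```text
t: 8.98
ee_pos: [445.0, -299.7, 116.7]
orientation: [1.982, 0.436, -1.982]
ft_force: [0.0, 0.2, -3.6]
width: 19.6
```

Call:
apply_moves --increments '[{"gripper": 0,"delta_pos": [0.04,0,0],"dr": [0,0,0]},{"gripper": 0,"delta_pos": [0.04,0,0],"dr": [0,0,0]},{"gripper": 0,"delta_pos": [0.04,0,0],"dr": [0,0,0]},{"gripper": 0,"delta_pos": [0.04,0,0],"dr": [0,0,0]},{"gripper": 0,"delta_pos": [0,0,0],"dr": [0,0,0]}]'

```text
t: 9.4
ee_pos: [444.9, -299.7, 115.0]
orientation: [1.982, 0.436, -1.982]
ft_force: [0.5, -0.1, -3.3]
width: 19.5
```

Call:
apply_moves --increments '[{"gripper": 0,"delta_pos": [0.04,0,0],"dr": [0,0,0]},{"gripper": 0,"delta_pos": [0.04,0,0],"dr": [0,0,0]},{"gripper": 0,"delta_pos": [0.04,0,0],"dr": [0,0,0]},{"gripper": 0,"delta_pos": [0.04,0,0],"dr": [0,0,0]},{"gripper": 0,"delta_pos": [0,0,0],"dr": [0,0,0]}]'

```text
t: 9.82
ee_pos: [444.9, -299.7, 113.4]
orientation: [1.982, 0.436, -1.982]
ft_force: [-0.2, -0.8, -2.8]
width: 19.6
```

```bash
python3 - <<'E'
from h import *
o=st(); c=o['ee_pos']
w=cap('wrist');s=cap('scene')
def pr(d,p):
    x=d['K']@(d['R']@np.array(p)+d['t']);return x[:2]/x[2]
for n,p in(('spotA',[444.1,-301.2,25.]),('origin',c-[0,0,67.6]),('-14',c-[0,0,81.6]),('z25',[c[0],c[1],25])):
    print(n,'wrist crop',((pr(w,p)+.5-[230,170])*10).round(1),'scene crop',((pr(s,p)+.5-[150,105])*10).round(1))
A=cv2.resize(w['img'][170:210,230:270],None,fx=10,fy=10,interpolation=cv2.INTER_CUBIC)
B=cv2.resize(s['img'][105:145,150:190],None,fx=10,fy=10,interpolation=cv2.INTER_CUBIC)
cv2.imwrite('pics/g3.png',cv2.convertScaleAbs(np.hstack([A,B])[:,:,::-1],alpha=1.4,beta=-40))
E
```

```text
t 9.82 ee [ 444.9  -299.66  113.39] w 19.62 F [-0.2  -0.82 -2.84] M [-0.049  0.01   0.043] q [-0.615  0.465  1.902  0.     0.775  0.523]
R [[-0.0001, 0.4194, -0.9078], [0.0001, -0.9078, -0.4194], [-1.0, -0.0001, 0.0001]]
spotA wrist crop [266.1 288.9] scene crop [147.2 217.3]
origin wrist crop [254.7 351.6] scene crop [135.1 165.4]
-14 wrist crop [254.6 298.5] scene crop [145.6 203.1]
z25 wrist crop [254.5 274.7] scene crop [150.5 221. ]
```

View pics/g3.png

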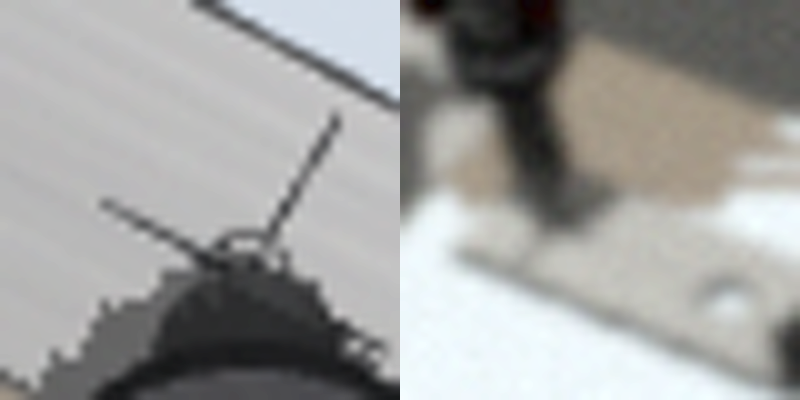

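Extrapolating the cross arms puts the spot at wrist crop (246,275), against the axis at (254,275) and the barrel centre at about 245. That is under 1 mm, so I carry on down.

Call:
apply_moves --increments '[{"gripper": 0,"delta_pos": [0.04,0,0],"dr": [0,0,0]},{"gripper": 0,"delta_pos": [0.04,0,0],"dr": [0,0,0]},{"gripper": 0,"delta_pos": [0.04,0,0],"dr": [0,0,0]},{"gripper": 0,"delta_pos": [0.04,0,0],"dr": [0,0,0]},{"gripper": 0,"delta_pos": [0,0,0],"dr": [0,0,0]}]'

```text
t: 10.33
ee_pos: [444.9, -299.7, 111.8]
orientation: [1.982, 0.436, -1.982]
ft_force: [-0.0, -0.6, -2.9]
width: 19.5
```

Call:
apply_moves --increments '[{"gripper": 0,"delta_pos": [0.04,0,0],"dr": [0,0,0]},{"gripper": 0,"delta_pos": [0.04,0,0],"dr": [0,0,0]},{"gripper": 0,"delta_pos": [0.04,0,0],"dr": [0,0,0]},{"gripper": 0,"delta_pos": [0.04,0,0],"dr": [0,0,0]},{"gripper": 0,"delta_pos": [0,0,0],"dr": [0,0,0]}]'

```text
t: 10.75
ee_pos: [444.9, -299.6, 110.2]
orientation: [1.982, 0.436, -1.982]
ft_force: [-0.1, -0.1, -2.5]
width: 19.4
```

Call:
apply_moves --increments '[{"gripper": 0,"delta_pos": [0.04,0,0],"dr": [0,0,0]},{"gripper": 0,"delta_pos": [0.04,0,0],"dr": [0,0,0]},{"gripper": 0,"delta_pos": [0.04,0,0],"dr": [0,0,0]},{"gripper": 0,"delta_pos": [0.04,0,0],"dr": [0,0,0]},{"gripper": 0,"delta_pos": [0,0,0],"dr": [0,0,0]}]'

```text
t: 11.17
ee_pos: [444.9, -299.7, 108.6]
orientation: [1.982, 0.436, -1.982]
ft_force: [-0.3, 1.3, -2.5]
width: 19.4
```

Call:
apply_moves --increments '[{"gripper": 0,"delta_pos": [0.04,0,0],"dr": [0,0,0]},{"gripper": 0,"delta_pos": [0.04,0,0],"dr": [0,0,0]},{"gripper": 0,"delta_pos": [0.04,0,0],"dr": [0,0,0]},{"gripper": 0,"delta_pos": [0.04,0,0],"dr": [0,0,0]},{"gripper": 0,"delta_pos": [0,0,0],"dr": [0,0,0]}]'

```text
t: 11.58
ee_pos: [444.9, -299.7, 107.0]
orientation: [1.982, 0.436, -1.982]
ft_force: [-0.9, -0.2, -2.7]
width: 19.6
```

Call:
apply_moves --increments '[{"gripper": 0,"delta_pos": [0.04,0,0],"dr": [0,0,0]},{"gripper": 0,"delta_pos": [0.04,0,0],"dr": [0,0,0]},{"gripper": 0,"delta_pos": [0.04,0,0],"dr": [0,0,0]},{"gripper": 0,"delta_pos": [0.04,0,0],"dr": [0,0,0]},{"gripper": 0,"delta_pos": [0,0,0],"dr": [0,0,0]}]'

```text
t: 12.0
ee_pos: [445.0, -299.8, 105.6]
orientation: [1.982, 0.436, -1.982]
ft_force: [-0.1, 0.7, 0.2]
width: 19.6
```

```bash
python3 - <<'E'
from h import *
o=st(); c=o['ee_pos']
s=cap('scene')
def pr(d,p):
    x=d['K']@(d['R']@np.array(p)+d['t']);return x[:2]/x[2]
for n,p in(('spotA',[444.1,-301.2,25.]),('origin',c-[0,0,67.6]),('collar',c-[0,0,27.6]),('z25',[c[0],c[1],25])):
    print(n,'scene crop',((pr(s,p)+.5-[140,95])*10).round(1))
save(s,'g4.png',(140,95,195,145),10)
E
```

```text
t 12.0 ee [ 445.04 -299.79  105.57] w 19.57 F [-0.12  0.74  0.16] M [0.046 0.044 0.007] q [-0.615  0.478  1.905  0.     0.759  0.523]
R [[0.0002, 0.4194, -0.9078], [-0.0001, -0.9078, -0.4194], [-1.0, 0.0002, -0.0001]]
spotA scene crop [247.2 317.3]
origin scene crop [240.3 286.7]
collar scene crop [209.3 175.3]
z25 scene crop [249.9 321.2]
```

View pics/g4.png

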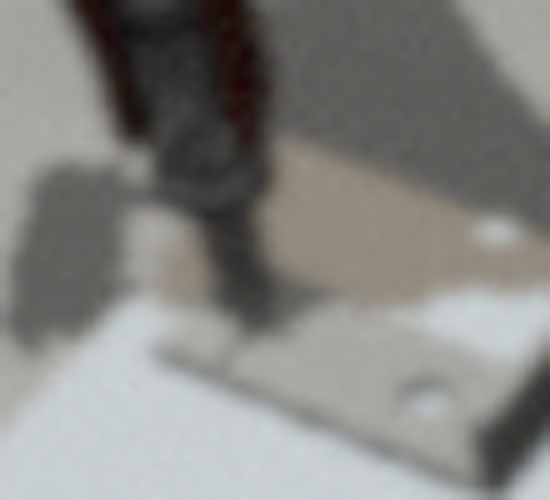

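Contact: the force rose about 3 N, so the point stands out about 14 mm. In the scene view its tip meets the strap at (255,320), where the spot is expected (247,317). Now loading the spring.

Call:
apply_moves --increments '[{"gripper": 0,"delta_pos": [0.06,0,0],"dr": [0,0,0]},{"gripper": 0,"delta_pos": [0.06,0,0],"dr": [0,0,0]},{"gripper": 0,"delta_pos": [0.06,0,0],"dr": [0,0,0]},{"gripper": 0,"delta_pos": [0.06,0,0],"dr": [0,0,0]},{"gripper": 0,"delta_pos": [0,0,0],"dr": [0,0,0]}]'

```text
t: 12.47
ee_pos: [445.1, -299.8, 103.2]
orientation: [1.982, 0.435, -1.982]
ft_force: [-0.9, 1.4, 3.4]
width: 19.6
```

Call:
apply_moves --increments '[{"gripper": 0,"delta_pos": [0.04,0,0],"dr": [0,0,0]},{"gripper": 0,"delta_pos": [0.04,0,0],"dr": [0,0,0]},{"gripper": 0,"delta_pos": [0,0,0],"dr": [0,0,0]},{"gripper": 0,"delta_pos": [0,0,0],"dr": [0,0,0]},{"gripper": 0,"delta_pos": [0,0,0],"dr": [0,0,0]}]'

```text
t: 12.88
ee_pos: [445.1, -299.8, 102.4]
orientation: [1.982, 0.435, -1.982]
ft_force: [0.5, 0.0, 4.7]
width: 19.1
```

Call:
apply_moves --increments '[{"gripper": 0,"delta_pos": [0.04,0,0],"dr": [0,0,0]},{"gripper": 0,"delta_pos": [0.03,0,0],"dr": [0,0,0]},{"gripper": 0,"delta_pos": [0.03,0,0],"dr": [0,0,0]},{"gripper": 0,"delta_pos": [0,0,0],"dr": [0,0,0]},{"gripper": 0,"delta_pos": [0,0,0],"dr": [0,0,0]}]'

```text
t: 13.3
ee_pos: [445.1, -299.8, 101.5]
orientation: [1.982, 0.435, -1.982]
ft_force: [-0.6, 0.4, 5.8]
width: 19.6
```

Call:
apply_moves --increments '[{"gripper": 0,"delta_pos": [0.03,0,0],"dr": [0,0,0]},{"gripper": 0,"delta_pos": [0.02,0,0],"dr": [0,0,0]},{"gripper": 0,"delta_pos": [0,0,0],"dr": [0,0,0]},{"gripper": 0,"delta_pos": [0,0,0],"dr": [0,0,0]},{"gripper": 0,"delta_pos": [0,0,0],"dr": [0,0,0]}]'

```text
t: 13.72
ee_pos: [445.1, -299.9, 101.0]
orientation: [1.982, 0.435, -1.982]
ft_force: [-1.4, -0.2, 6.5]
width: 19.7
```

Call:
apply_moves --increments '[{"gripper": 0,"delta_pos": [0.03,0,0],"dr": [0,0,0]},{"gripper": 0,"delta_pos": [0.02,0,0],"dr": [0,0,0]},{"gripper": 0,"delta_pos": [0,0,0],"dr": [0,0,0]},{"gripper": 0,"delta_pos": [0,0,0],"dr": [0,0,0]},{"gripper": 0,"delta_pos": [0,0,0],"dr": [0,0,0]}]'

```text
t: 14.13
ee_pos: [445.2, -299.9, 100.6]
orientation: [1.982, 0.435, -1.982]
ft_force: [-0.6, 0.2, 8.0]
width: 19.8
```

Call:
apply_moves --increments '[{"gripper": 0,"delta_pos": [0.03,0,0],"dr": [0,0,0]},{"gripper": 0,"delta_pos": [0.02,0,0],"dr": [0,0,0]},{"gripper": 0,"delta_pos": [0,0,0],"dr": [0,0,0]},{"gripper": 0,"delta_pos": [0,0,0],"dr": [0,0,0]},{"gripper": 0,"delta_pos": [0,0,0],"dr": [0,0,0]}]'

```text
t: 14.55
ee_pos: [445.2, -299.9, 100.2]
orientation: [1.982, 0.435, -1.981]
ft_force: [-0.8, 0.8, 8.8]
width: 19.6
```

Call:
apply_moves --increments '[{"gripper": 0,"delta_pos": [0.03,0,0],"dr": [0,0,0]},{"gripper": 0,"delta_pos": [0.02,0,0],"dr": [0,0,0]},{"gripper": 0,"delta_pos": [0,0,0],"dr": [0,0,0]},{"gripper": 0,"delta_pos": [0,0,0],"dr": [0,0,0]},{"gripper": 0,"delta_pos": [0,0,0],"dr": [0,0,0]}]'

```text
t: 14.97
ee_pos: [445.2, -299.9, 99.8]
orientation: [1.982, 0.435, -1.981]
ft_force: [-0.8, 0.6, 9.2]
width: 19.5
```

Call:
apply_moves --increments '[{"gripper": 0,"delta_pos": [0.03,0,0],"dr": [0,0,0]},{"gripper": 0,"delta_pos": [0.02,0,0],"dr": [0,0,0]},{"gripper": 0,"delta_pos": [0,0,0],"dr": [0,0,0]},{"gripper": 0,"delta_pos": [0,0,0],"dr": [0,0,0]},{"gripper": 0,"delta_pos": [0,0,0],"dr": [0,0,0]}]'

```text
t: 15.38
ee_pos: [445.2, -299.9, 99.4]
orientation: [1.982, 0.435, -1.981]
ft_force: [-1.4, -0.6, 10.6]
width: 19.4
```

Call:
apply_moves --increments '[{"gripper": 0,"delta_pos": [0.02,0,0],"dr": [0,0,0]},{"gripper": 0,"delta_pos": [0.02,0,0],"dr": [0,0,0]},{"gripper": 0,"delta_pos": [0,0,0],"dr": [0,0,0]},{"gripper": 0,"delta_pos": [0,0,0],"dr": [0,0,0]},{"gripper": 0,"delta_pos": [0,0,0],"dr": [0,0,0]}]'

```text
t: 15.8
ee_pos: [445.0, -299.8, 98.4]
orientation: [1.982, 0.436, -1.982]
ft_force: [0.6, -0.8, 3.0]
width: 19.7
```

Snapped: the push fell from about 13.4 N to about 5.8 N. Lifting off straight away.

Call:
apply_moves --increments '[{"gripper": 0,"delta_pos": [-0.5,0,0],"dr": [0,0,0]},{"gripper": 0,"delta_pos": [-1.5,0,0],"dr": [0,0,0]},{"gripper": 0,"delta_pos": [-2.5,0,0],"dr": [0,0,0]},{"gripper": 0,"delta_pos": [-2.5,0,0],"dr": [0,0,0]},{"gripper": 0,"delta_pos": [-2.5,0,0],"dr": [0,0,0]}]'

```text
t: 16.22
ee_pos: [444.1, -299.1, 193.6]
orientation: [1.981, 0.438, -1.985]
ft_force: [0.2, 0.7, -3.6]
width: 19.8
```

Call:
apply_moves --increments '[{"gripper": 0,"delta_pos": [-2.0,0,0],"dr": [0,0,0]},{"gripper": 0,"delta_pos": [-1,0,0],"dr": [0,0,0]},{"gripper": 0,"delta_pos": [0,0,0],"dr": [0,0,0]},{"gripper": 0,"delta_pos": [0,0,0],"dr": [0,0,0]},{"gripper": 0,"delta_pos": [0,0,0],"dr": [0,0,0]}]'

```text
t: 16.63
ee_pos: [444.1, -299.1, 221.8]
orientation: [1.981, 0.438, -1.985]
ft_force: [-0.8, 0.0, -2.9]
width: 19.4
```

```bash
python3 - <<'E'
from h import *
o=st(); to([543,199.8,224]); c=o['ee_pos']
w=cap('wrist'); P=w['P']
q=P[(np.hypot(P[...,0]-c[0],P[...,1]-c[1])<14)&(P[...,2]>c[2]+35)&(P[...,2]<c[2]+50)]
print('cap top',np.percentile(q[:,2],95)-c[2],'(42.4 expected)',len(q),q.mean(0)-c)
E
```

```text
t 16.63 ee [ 444.05 -299.07  221.79] w 19.4 F [-0.82  0.03 -2.94] M [-0.103 -0.018 -0.006] q [-0.615  0.305  1.834  0.     1.006  0.523]
R [[-0.0022, 0.4194, -0.9078], [0.0016, -0.9078, -0.4194], [-1.0, -0.0024, 0.0014]]
tool shift cm [ -0.163 -41.138 -29.905]
cap top 46.007890168922785 (42.4 expected) 1040 [ 3.02446699  1.28295001 42.49419541]
```

Call:
apply_moves --increments '[{"gripper": 0,"delta_pos": [0,-1.5,-1.1],"dr": [0,0,0]},{"gripper": 0,"delta_pos": [0,-2.6,-1.9],"dr": [0,0,0]},{"gripper": 0,"delta_pos": [0,-2.6,-1.9],"dr": [0,0,0]},{"gripper": 0,"delta_pos": [0,-2.6,-1.9],"dr": [0,0,0]},{"gripper": 0,"delta_pos": [0,-2.6,-1.9],"dr": [0,0,0]}]'

```text
t: 17.1
ee_pos: [473.3, -153.7, 221.9]
orientation: [1.981, 0.437, -1.985]
ft_force: [0.7, 0.2, -2.3]
width: 19.7
```

Call:
apply_moves --increments '[{"gripper": 0,"delta_pos": [0,-2.6,-1.9],"dr": [0,0,0]},{"gripper": 0,"delta_pos": [0,-2.6,-1.9],"dr": [0,0,0]},{"gripper": 0,"delta_pos": [0,-2.6,-1.9],"dr": [0,0,0]},{"gripper": 0,"delta_pos": [0,-2.6,-1.9],"dr": [0,0,0]},{"gripper": 0,"delta_pos": [0,-2.6,-1.9],"dr": [0,0,0]}]'

```text
t: 17.52
ee_pos: [505.0, 4.3, 222.0]
orientation: [1.98, 0.436, -1.985]
ft_force: [-0.1, -1.1, -2.9]
width: 19.7
```

Call:
apply_moves --increments '[{"gripper": 0,"delta_pos": [0,-2.6,-1.9],"dr": [0,0,0]},{"gripper": 0,"delta_pos": [0,-2.6,-1.9],"dr": [0,0,0]},{"gripper": 0,"delta_pos": [0,-2.6,-1.9],"dr": [0,0,0]},{"gripper": 0,"delta_pos": [0,-2.6,-1.9],"dr": [0,0,0]},{"gripper": 0,"delta_pos": [0,-2.6,-1.9],"dr": [0,0,0]}]'

```text
t: 17.93
ee_pos: [536.8, 162.0, 221.8]
orientation: [1.979, 0.436, -1.985]
ft_force: [0.5, -1.0, -2.6]
width: 19.7
```

Call:
apply_moves --increments '[{"gripper": 0,"delta_pos": [0,-1.5,-1.1],"dr": [0,0,0]},{"gripper": 0,"delta_pos": [0,0,0],"dr": [0,0,0]},{"gripper": 0,"delta_pos": [0,0,0],"dr": [0,0,0]},{"gripper": 0,"delta_pos": [0,0,0],"dr": [0,0,0]},{"gripper": 0,"delta_pos": [0,0,0],"dr": [0,0,0]}]'

```text
t: 18.35
ee_pos: [540.5, 177.6, 222.6]
orientation: [1.981, 0.434, -1.984]
ft_force: [-1.1, -0.1, -2.1]
width: 19.5
```

```bash
python3 - <<'E'
from h import *
st(); to([543,199.6,222])
E
```

```text
t 18.35 ee [540.55 177.62 222.62] w 19.54 F [-1.06 -0.09 -2.1 ] M [ 0.014 -0.046 -0.008] q [ 0.297  0.352  1.761 -0.     1.03   1.436]
R [[-0.0016, 0.4185, -0.9082], [-0.0007, -0.9082, -0.4185], [-1.0, -0.0, 0.0017]]
tool shift cm [ 0.06  -1.893 -1.143]
```

Call:
apply_moves --increments '[{"gripper": 0,"delta_pos": [0,-0.9,-0.6],"dr": [0,0,0]},{"gripper": 0,"delta_pos": [0,-1.0,-0.57],"dr": [0,0,0]},{"gripper": 0,"delta_pos": [0,0,0],"dr": [0,0,0]},{"gripper": 0,"delta_pos": [0,0,0],"dr": [0,0,0]},{"gripper": 0,"delta_pos": [0,0,0],"dr": [0,0,0]}]'

```text
t: 18.77
ee_pos: [543.7, 201.0, 223.4]
orientation: [1.982, 0.436, -1.982]
ft_force: [0.5, -0.6, -3.2]
width: 19.7
```

```bash
python3 - <<'E'
from h import *
o=st(); to([543.1,199.5,103]);c=o['ee_pos']
s=cap('scene');P=s['P'];hsv=cv2.cvtColor(s['img'],cv2.COLOR_RGB2HSV)
m=(hsv[...,0]>3)&(hsv[...,0]<18)&(hsv[...,1]>90)&(abs(P[...,2]-75)<5)&(np.hypot(P[...,0]-543,P[...,1]-200)<70)
print(cv2.minAreaRect(P[m][:,:2].astype(np.float32)))
m=m.astype(np.uint8);cn,h=cv2.findContours(m,cv2.RETR_CCOMP,cv2.CHAIN_APPROX_NONE)
for i,k in enumerate(cn):
    if h[0,i,3]>=0 and cv2.contourArea(k)>8:
        (u,v),r=cv2.minEnclosingCircle(k);print('hole',u,v,r,ray(s,u,v,75))
E
```

```text
t 18.77 ee [543.71 201.02 223.36] w 19.71 F [ 0.54 -0.64 -3.23] M [-0.032  0.02   0.058] q [ 0.334  0.366  1.738 -0.     1.038  1.471]
R [[-0.0001, 0.4199, -0.9076], [-0.0002, -0.9076, -0.4199], [-1.0, 0.0001, 0.0001]]
tool shift cm [12.036  0.111  0.117]
((544.1485595703125, 201.44833374023438), (80.57625579833984, 79.94314575195312), 11.41015625)
hole 338.0 211.0 6.324655532836914 [544.38948629 201.86533009  75.        ]
```

Call:
apply_moves --increments '[{"gripper": 0,"delta_pos": [0.8,0.05,0.03],"dr": [0,0,0]},{"gripper": 0,"delta_pos": [1.2,0,0],"dr": [0,0,0]},{"gripper": 0,"delta_pos": [1.2,0,0],"dr": [0,0,0]},{"gripper": 0,"delta_pos": [1.2,0,0],"dr": [0,0,0]},{"gripper": 0,"delta_pos": [0.8,0,0],"dr": [0,0,0]}]'

```text
t: 19.23
ee_pos: [542.7, 199.9, 168.9]
orientation: [1.979, 0.435, -1.985]
ft_force: [0.8, 0.2, -3.0]
width: 19.6
```

Call:
apply_moves --increments '[{"gripper": 0,"delta_pos": [0,0,0],"dr": [0,0,0]},{"gripper": 0,"delta_pos": [0,0,0],"dr": [0,0,0]},{"gripper": 0,"delta_pos": [0,0,0],"dr": [0,0,0]},{"gripper": 0,"delta_pos": [0,0,0],"dr": [0,0,0]},{"gripper": 0,"delta_pos": [0,0,0],"dr": [0,0,0]}]'

```text
t: 19.65
ee_pos: [544.2, 200.5, 172.0]
orientation: [1.983, 0.436, -1.981]
ft_force: [0.3, -0.7, -2.7]
width: 19.4
```

Centred at (544.2,200.5). Now slowly through the hole.

Call:
apply_moves --increments '[{"gripper": 0,"delta_pos": [0.4,0,0.08],"dr": [0,0,0]},{"gripper": 0,"delta_pos": [0.5,0,0],"dr": [0,0,0]},{"gripper": 0,"delta_pos": [0.5,0,0],"dr": [0,0,0]},{"gripper": 0,"delta_pos": [0.5,0,0],"dr": [0,0,0]},{"gripper": 0,"delta_pos": [0.3,0,0],"dr": [0,0,0]}]'

```text
t: 20.07
ee_pos: [542.6, 199.9, 148.4]
orientation: [1.981, 0.436, -1.983]
ft_force: [-0.1, 1.0, -2.3]
width: 19.5
```

Call:
apply_moves --increments '[{"gripper": 0,"delta_pos": [0.4,0,0],"dr": [0,0,0]},{"gripper": 0,"delta_pos": [0.5,0,0],"dr": [0,0,0]},{"gripper": 0,"delta_pos": [0.5,0,0],"dr": [0,0,0]},{"gripper": 0,"delta_pos": [0.4,0,0],"dr": [0,0,0]},{"gripper": 0,"delta_pos": [0.2,0,0],"dr": [0,0,0]}]'

```text
t: 20.48
ee_pos: [542.7, 199.9, 128.5]
orientation: [1.981, 0.436, -1.983]
ft_force: [0.2, -0.7, -3.2]
width: 19.8
```

Call:
apply_moves --increments '[{"gripper": 0,"delta_pos": [0.4,0,0],"dr": [0,0,0]},{"gripper": 0,"delta_pos": [0.5,0,0],"dr": [0,0,0]},{"gripper": 0,"delta_pos": [0.5,0,0],"dr": [0,0,0]},{"gripper": 0,"delta_pos": [0.4,0,0],"dr": [0,0,0]},{"gripper": 0,"delta_pos": [0.2,0,0],"dr": [0,0,0]}]'

```text
t: 20.9
ee_pos: [542.7, 199.9, 108.6]
orientation: [1.981, 0.436, -1.983]
ft_force: [0.2, -1.4, -3.1]
width: 19.8
```

Call:
apply_moves --increments '[{"gripper": 0,"delta_pos": [0.15,0,0],"dr": [0,0,0]},{"gripper": 0,"delta_pos": [0.1,0,0],"dr": [0,0,0]},{"gripper": 0,"delta_pos": [0.05,0,0],"dr": [0,0,0]},{"gripper": 0,"delta_pos": [0,0,0],"dr": [0,0,0]},{"gripper": 0,"delta_pos": [0,0,0],"dr": [0,0,0]}]'

```text
t: 21.32
ee_pos: [543.1, 200.1, 106.5]
orientation: [1.982, 0.436, -1.982]
ft_force: [-0.5, -0.5, -3.3]
width: 19.8
```

Call:
apply_moves --increments '[{"gripper": 0,"delta_pos": [0.08,0,0],"dr": [0,0,0]},{"gripper": 0,"delta_pos": [0.08,0,0],"dr": [0,0,0]},{"gripper": 0,"delta_pos": [0.08,0,0],"dr": [0,0,0]},{"gripper": 0,"delta_pos": [0.06,0,0],"dr": [0,0,0]},{"gripper": 0,"delta_pos": [0,0,0],"dr": [0,0,0]}]'

```text
t: 21.73
ee_pos: [542.9, 199.9, 103.2]
orientation: [1.982, 0.436, -1.982]
ft_force: [-0.5, 0.1, -2.3]
width: 19.5
```

Call:
apply_moves --increments '[{"gripper": 0,"delta_pos": [0.03,0,0],"dr": [0,0,0]},{"gripper": 0,"delta_pos": [0.03,0,0],"dr": [0,0,0]},{"gripper": 0,"delta_pos": [0,0,0],"dr": [0,0,0]},{"gripper": 0,"delta_pos": [0,0,0],"dr": [0,0,0]},{"gripper": 0,"delta_pos": [0,0,0],"dr": [0,0,0]}]'

```text
t: 22.15
ee_pos: [543.0, 200.0, 102.8]
orientation: [1.982, 0.436, -1.982]
ft_force: [-0.7, 0.1, -2.4]
width: 19.3
```

Call:
apply_moves --increments '[{"gripper": 0,"delta_pos": [0.03,0,0],"dr": [0,0,0]},{"gripper": 0,"delta_pos": [0,0,0],"dr": [0,0,0]},{"gripper": 0,"delta_pos": [0,0,0],"dr": [0,0,0]},{"gripper": 0,"delta_pos": [0,0,0],"dr": [0,0,0]},{"gripper": 0,"delta_pos": [0,0,0],"dr": [0,0,0]}]'

```text
t: 22.57
ee_pos: [543.1, 200.0, 102.6]
orientation: [1.982, 0.436, -1.982]
ft_force: [0.6, 0.8, -0.2]
width: 19.3
```

Call:
apply_moves --increments '[{"gripper": 30,"delta_pos": [0,0,0],"dr": [0,0,0]},{"gripper": 60,"delta_pos": [0,0,0],"dr": [0,0,0]},{"gripper": 70,"delta_pos": [0,0,0],"dr": [0,0,0]},{"gripper": 70,"delta_pos": [0,0,0],"dr": [0,0,0]},{"gripper": 70,"delta_pos": [0,0,0],"dr": [0,0,0]}]'

```text
t: 22.98
ee_pos: [543.1, 200.0, 102.5]
orientation: [1.982, 0.436, -1.982]
ft_force: [0.5, 0.0, -0.6]
width: 49.6
```

Call:
apply_moves --increments '[{"gripper": 70,"delta_pos": [0,0,0],"dr": [0,0,0]},{"gripper": 70,"delta_pos": [-0.5,0,0],"dr": [0,0,0]},{"gripper": 70,"delta_pos": [-1.5,0,0],"dr": [0,0,0]},{"gripper": 70,"delta_pos": [-2,0,0],"dr": [0,0,0]},{"gripper": 70,"delta_pos": [-2,0,0],"dr": [0,0,0]}]'

```text
t: 23.4
ee_pos: [542.6, 199.9, 163.0]
orientation: [1.981, 0.436, -1.983]
ft_force: [0.3, -0.3, -0.0]
width: 61.6
```

Call:
apply_moves --increments '[{"gripper": 70,"delta_pos": [-2,0,0],"dr": [0,0,0]},{"gripper": 70,"delta_pos": [-2,0,0],"dr": [0,0,0]},{"gripper": 70,"delta_pos": [-2,1,1],"dr": [0,0,0]},{"gripper": 70,"delta_pos": [-1,3,2],"dr": [0,0,0]},{"gripper": 70,"delta_pos": [0,3,2],"dr": [0,0,0]}]'

```text
t: 23.82
ee_pos: [528.3, 115.8, 235.5]
orientation: [1.986, 0.438, -1.975]
ft_force: [0.9, -1.0, 0.1]
width: 61.8
```

Call:
apply_moves --increments '[{"gripper": 70,"delta_pos": [0,3,2],"dr": [0,0,0]},{"gripper": 70,"delta_pos": [0,3,2],"dr": [0,0,0]},{"gripper": 70,"delta_pos": [0,2,1],"dr": [0,0,0]},{"gripper": 70,"delta_pos": [0,0,0],"dr": [0,0,0]},{"gripper": 70,"delta_pos": [0,0,0],"dr": [0,0,0]}]'

```text
t: 24.23
ee_pos: [515.2, 21.1, 233.0]
orientation: [1.984, 0.433, -1.983]
ft_force: [-0.6, 0.8, -0.2]
width: 61.1
```

```bash
python3 - <<'E'
from h import *
st()
w=cap('wrist');s=cap('scene');t=cap('top')
for n,d in(('w',w),('s',s),('t',t)):
    P=d['P']
    for a,b in((85,125),(136,150)):
        q=P[(np.hypot(P[...,0]-543,P[...,1]-200)<30)&(P[...,2]>a)&(P[...,2]<b)]
        if len(q): print(n,a,len(q),q.mean(0).round(1),q[:,2].max().round(1))
q=t['P'];g=(abs(q[...,0]-450)<40)&(abs(q[...,1]+265)<70)&(q[...,2]>35)&(q[...,2]<60)
print('bend now',q[g].mean(0),'before 450.3 -208.8')
A=cv2.resize(s['img'][170:250,290:400],None,fx=5,fy=5,interpolation=cv2.INTER_CUBIC)
B=cv2.resize(s['img'][100:180,140:190],None,fx=5,fy=5,interpolation=cv2.INTER_CUBIC)
cv2.imwrite('pics/end.png',np.hstack([A,B])[:,:,::-1])
E
```

```text
t 24.23 ee [515.2   21.1  232.97] w 61.08 F [-0.59  0.82 -0.24] M [ 0.01   0.024 -0.047] q [0.018 0.26  1.868 0.    1.013 1.158]
R [[0.0007, 0.417, -0.9089], [0.0003, -0.9089, -0.417], [-1.0, 0.0, -0.0007]]
w 85 468 [545.2 192.8 107. ] 125.0
w 136 498 [543.6 197.8 143.3] 148.4
s 85 109 [550.6 201.4 106. ] 125.0
s 136 56 [545.1 201.6 143. ] 146.4
t 85 24 [537.2 196.5 106. ] 124.9
t 136 41 [541.7 200.6 143.7] 149.0
bend now [ 450.4793961  -208.73745571   47.22611539] before 450.3 -208.8
```

View pics/end.png

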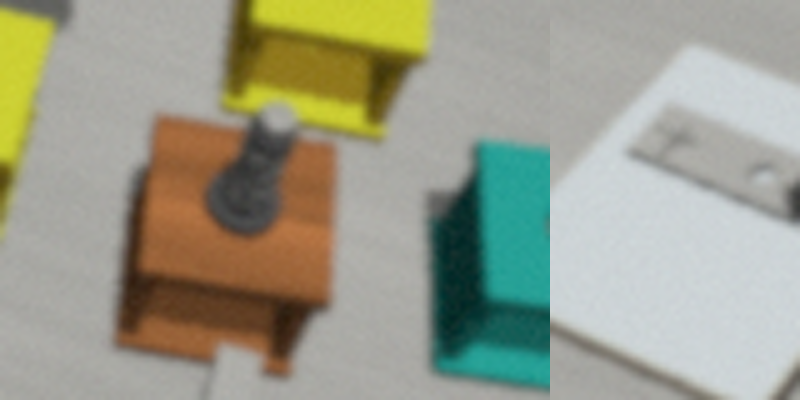

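The punch hangs upright by its collar in the wooden stand at (245,200), and the bracket has not moved. Handing in.

```bash
python3 -c "
from workcell import ctrl
print(ctrl.close_job())"
```

```text
the job is handed in; nothing more can be done
None
```

The punch was fired once, on the scribed spot, and is back in its wooden stand, let go. I handed the job in at about 24 s on the robot's clock.

**Snap:** I pressed it straight down in small steps. The push rose to about 13.4 N, slightly above the stated 12 to 13 N (readings vary by about 1 N). It then dropped to about 5.8 N, and I lifted off in the next move. I never read more than about 13.4 N.

**Aim:** In the wrist camera, the axis was within about 1 mm of the scribed centre before contact. The point itself is hidden from that camera. The first world estimates from the wrist and top cameras put the spot up to about 1.7 mm from where I pressed, still inside the 4 mm circle radius. I did not see a punch mark afterwards, because the pictures are too coarse.

**Last checks:**
- **Punch:** it stands upright with its collar on the wooden stand; cap heights (about 145 mm) and positions match those before the grasp.
- **Bracket:** its bent end is within 0.3 mm of where it was.
- **Gripper:** it is empty and clear, and the force reading is about zero.
- **Bystanders:** I did not measure the jar, salami or knife again; no contact force showed during the carries.

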